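# Top up the gravity jar dispenser and drop its stop

## Task

Top up the gravity dispenser with the two lidded candle jars lying in the wooden cradle: leave its stop up and lay each jar on its side across the upper end of the sloping lane, letting none of them drop, with its lid towards the low wire rail and the knob, as on the jar already in there. Once both are waiting behind the stop, turn the knob sunk in the collar clockwise as far as it goes, so that the stop sinks and both roll down to the jar at the bottom. Leave the other goods where they are.

Things in the scene. Friction and masses are not known exactly. Their poses are not given: they have to be found in the camera images.
- dispenser: fixed wire and wood dispenser, 420 mm long. Origin: centre of its foot. Jars lie along its x axis and roll on two wires (x=+-28 mm) down 7 degrees towards its +y. Wire tops stand 54 mm over the table at y=0. Wooden cheek at x=+50 mm, 40 mm over the wires; low rail at x=-50 mm, 18 mm over them: 100 mm between. The U stop at y=-6 mm stands 24 mm above the wires; end wires at y=+205 mm.
- load_point (a point): where the middle of a jar is when it lies on the wires at the upper end of the lane, 60 mm from its open end; axes as the dispenser's. It is 104 mm uphill from a jar resting against the stop, so a second jar can be let go here too (fingers along y); once released a jar rolls down gently by itself
- jar_a: lidded candle jar lying on its side in the cradle, lid towards the cradle's +x; glass with a label and a pale flat lid at one end, a plain cylinder 68 mm across and 81 mm long, 0.3 kg. Origin: the jar's middle. Its x axis runs along the jar from base to lid.
- jar_b: lidded candle jar lying on its side in the cradle, lid towards the cradle's -x, the other way round; glass with a label and a pale flat lid at one end, a plain cylinder 68 mm across and 81 mm long, 0.3 kg. Origin: the jar's middle. Its x axis runs along the jar from base to lid.
- jar_c: jar like the others, already lying at the lower end of the lane with its lid towards the low rail (dispenser -x). Origin: its middle; x axis from base to lid
- jar_a_lid (a point): centre of the top face of jar_a's lid, 41 mm from its middle
- jar_b_lid (a point): centre of the top face of jar_b's lid, 41 mm from its middle
- jar_c_lid (a point): centre of the top face of jar_c's lid, 41 mm from its middle
- knob_grip (a point): grip point on the knob's upright axis, 22 mm over the floor of its well; turns with the knob. The grip is a straight brass bar 44 mm long along this point's x, 14 mm thick, 32 mm high from the well floor. A round collar of 48 mm inner radius round it stands 4 mm higher than the bar: fingers must go down inside it, opened to under about 45 mm
- gate_knob (a joint): angle of the knob: 0 as found, stop up; grows clockwise from above to its end at 1.26 rad. The knob draws the stop down 27 mm per rad: jars pass from about 0.9 rad. It turns with light friction (0.06 N m) and stays where it is left
- cradle: fixed wooden cradle 205 x 72 mm, 95 mm from its foot to the middle of the jars; they lie end to end along its x in V ribs 28 mm each side of each jar's middle. The ribs end 25 mm to the side of the jar's axis and 23 mm below it, so fingers have room beside the glass. Either jar may lie at either end. Origin: centre of its foot
- card_tray: clear tray of cards 65 x 92 x 19 mm, to be left alone; origin under its centre
- tester: open tester candle, 67 mm wide, 74 mm tall, to be left alone; origin under its centre
- tin: flat hinged tin 61 x 88 x 22 mm, to be left alone; origin under its centre
- standing_jar: lidded jar standing upright, 69 mm wide, 82 mm tall, not part of the stock to load; origin under its centre

How it is judged:
By the outcome, as a careful person would: the job done as asked, in the order asked, and still so for the second after the job is handed in, with the robot touching nothing.
It also fails if it takes over 72 s, if anything falls off the work surface, if the arm or the gripper's body presses on something with over 40 N, if the wrist force passes 120 N, or if a joint passes its speed limit or range.

## Robot

A 6-joint arm with a two-finger parallel gripper is mounted at the origin on a cart in front of the work surface, level with it; the furniture and walls round the work are solid. World frame = base frame: x ahead of the robot, y to its left, z up, the work surface at z = 0. Lengths are in m, angles in degrees, forces in N, time in s.
With the tool pointing down it reaches from about 0.4 to 0.825 m from the base axis. Payload 7 kg.
Tool frame: the origin (TCP) lies on the centre line of the jaws, within the pads' length; the fingertips stand 22 mm ahead of it and the grasp point (between the pads) lies 3 mm ahead of it; z points along the fingers, y is the line along which they close (so a half turn about z gives the same grasp; the last joint's range is limited). The gripper opens to 88 mm and grips with 3 to 60 N. Pads are 19 mm wide; open, the fingers measure 130 mm over their backs; the gripper's body (78 mm by 193 mm) begins 47 mm behind the grasp point.
Start: joints at [-54.253, 20.546, 0.682, 0, -70.136, -16.507], TCP at [0.222, -0.637, 0.249] pointing down, gripper open.
Joint ranges: [-176.03, 176.03], [-82.01, 121.73], [-58.28, 71.71], [-173.87, 95.51], [-174.79, -0.11], [-173.66, 173.66]. Speed limits (degrees/s): [136.94, 136.94, 172.46, 180, 180, 180].

## Interface

Orientations are given as [roll, pitch, yaw] about the fixed x, y, z axes, in that order (R = Rz(yaw) Ry(pitch) Rx(roll)).
In Python, from plant import get_state, cams, r gives the robot as it stands.
- The arm moves only by the tool apply_moves, never from a script. Its argument "targets" is a list of rows, each an object with "dp": the shift along the world's x, y, z in m, a list of three; "yaw": the turn about the world's z in degrees. In form: [{"dp": [x, y, z], "yaw": yaw}, ...]. A call has 1 to 20 rows; each row is the pose to reach, as a shift and turn from the pose commanded when the call began; what a row does not reach only later rows make up. A row lasts 1/12 s, in which the tool goes at most 41.7 mm and 7.16 degrees, less where a joint would pass 70% of its speed; a pose out of reach is approached as far as the arm can. A call with a gripper value outside its range is refused whole. "grip" is the gripper command: -1 is fully open, 1 is shut, values between are in proportion, set as the call begins (left out, the last holds). The fingers move at their own pace and stop on an object; "squeeze" is the grip in N (left out, the last holds). Time passes only in rows, so rows that repeat a pose let the fingers close. It gives the time, the measured TCP pose, the force, the opening and the grip force at its end, in the units of the state.
- get_state(): the state, without advancing time (a new reading comes with each control period).
- cams.capture(name): name is "scene" or "top" or "wrist"; returns a dict with "image" (400x640x3 uint8, red, green, blue), "range_z" (400x640 float32, m along the optical axis (not along the pixel's ray), 0 where there is no reading), "fx", "fy", "cx", "cy" (pixels), "R" (3x3) and "t" (3): a world point X has camera coordinates R X + t; the wrist camera has in their place "T_tool_cam" (4x4, takes a point from camera to tool coordinates, whose origin is the TCP and whose axes are the flange's). Camera axes: x right, y down, z forward; pixel columns grow to the right and rows downward; lengths in m; the calibration is good to about 2 mm. A picture is of the moment at which its call begins: read the wrist's pose just before it.
- r.close_job(): hands the job in; it is judged then, once.
The state is a dict: "time_s": time; "joints": joint angles; "qd": joint speeds; "joint_torque": joint torques, N m; "tcp_pos": TCP position; "eef_rot": TCP orientation; "contact_force": force on the tool from outside, world axes, zero at the start; "moment": the same for the moment, N m; "gripper_width": finger opening in m; "gripper_force": force on a finger pad.
Only numpy, scipy, OpenCV 4.12 (cv2) and the standard library are available. Lean on these libraries where they do the work, as an engineer would, in place of code of your own. Each camera call takes 0.05 s, during which the arm holds its last target. There are 200 camera calls.

## Working session

There is one attempt and no reset: what is moved stays moved. The work goes in short steps, Python scripts to look and compute and a tool call to move; the robot and the scene stay as the last step left them, time stands still between calls to the robot, and variables do not carry over. Pictures are saved under pics/ and viewed, at most 10 in all, crops included, and the job is handed in when it is done.

Besides the shell and the picture viewer there is one more tool, called after "Request:" as name(argument=value, ...), one argument or row to a line, values as JSON. apply_moves: Moves the arm, as the interface text tells. Its arguments: {"type":"object","properties":{"targets":{"type":"array","items":{"type":"object","properties":{"dp":{"type":"array","items":{"type":"number"}},"yaw":{"type":"number"}}}},"grip":{"type":"number"},"squeeze":{"type":"number"}},"required":["targets"]}

```bash
mkdir -p pics; ls; python3 - <<'E'
from plant import get_state,cams,r
import cv2,numpy as np
for n in ("top","scene"):
    c=cams.capture(n); np.savez(f"{n}.npz",**c)
    cv2.imwrite(f"pics/{n}1.png",c["image"][:,:,::-1])
print(get_state())
E
```

```text
pics
{'time_s': 0.1, 'joints': array([-5.42530654e+01,  2.05881596e+01,  6.37478313e-01, -1.65781708e-02,
       -7.01353106e+01, -1.65055091e+01]), 'qd': array([-0.0282002 , -0.09136593,  0.18553602,  0.13752401, -0.05359046,
        0.09102259]), 'joint_torque': array([-2.25878888e-03, -5.84162378e+01,  2.93750328e+01,  7.01553136e+00,
        1.01566533e-02, -4.22808864e-05]), 'tcp_pos': array([ 0.22226339, -0.63692101,  0.2476989 ]), 'eef_rot': array([ 1.79913124e+02, -9.49005469e-03, -1.60764212e+02]), 'contact_force': array([ 0.66917018,  0.35950172, -0.19754108]), 'moment': array([0.00292544, 0.0216926 , 0.00415664]), 'gripper_force': 0.0, 'gripper_width': 0.08785363902497213}
```

View pics/top1.png

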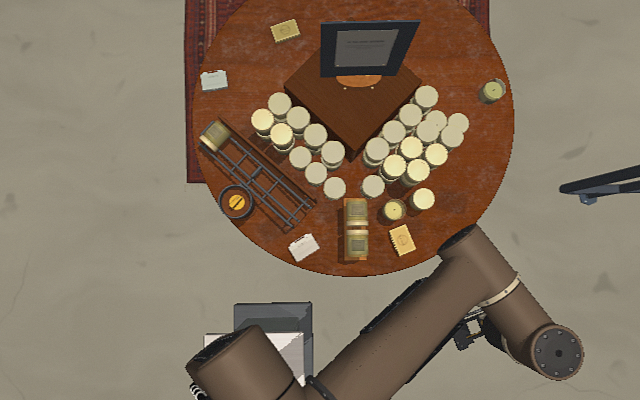

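View pics/scene1.png

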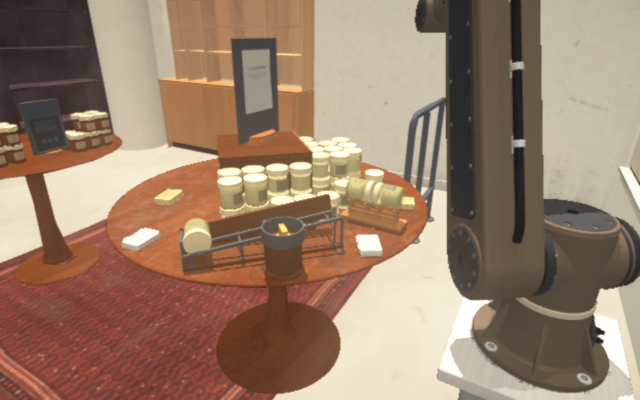

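```bash
cat > h.py <<'E'
import numpy as np,cv2
def load(n): return dict(np.load(n+".npz"))
def w(c,u,v,z=None):
    "world point of pixel by range, or at height z"
    d=np.array([(u-c["cx"])/c["fx"],(v-c["cy"])/c["fy"],1.])
    R,t=c["R"],c["t"]; o=-R.T@t; D=R.T@d
    if z is None:
        k=c["range_z"][int(round(v)),int(round(u))]
    else: k=(z-o[2])/D[2]
    return o+k*D
E
python3 - <<'E'
from h import *
c=load("top"); print(c["R"],c["t"],c["fx"],-c["R"].T@c["t"])
im=c["image"][110:270,190:430,::-1]
cv2.imwrite("pics/topc.png",cv2.resize(im,None,fx=3.3,fy=3.3,interpolation=cv2.INTER_CUBIC))
for p in [(356,210),(356,245),(236,203),(211,137),(300,215)]: print(p,w(c,*p))
E
```

```text
[[-0.02548002 -0.99966483  0.00458323]
 [-0.99316128  0.02479119 -0.11408798]
 [ 0.11393612 -0.00745885 -0.99346008]] [-0.21207406  0.59382444  1.43940637] 453.5724939340584 [ 0.42035942 -0.21598828  1.49871298]
(356, 210) [ 0.52745972 -0.33361796  0.133328  ]
(356, 245) [ 0.42249186 -0.33045363  0.12779116]
(236, 203) [0.55928253 0.03091137 0.11818881]
(211, 137) [0.77028385 0.1104918  0.105685  ]
(300, 215) [ 0.52537299 -0.15959391  0.00883466]
```

View pics/topc.png

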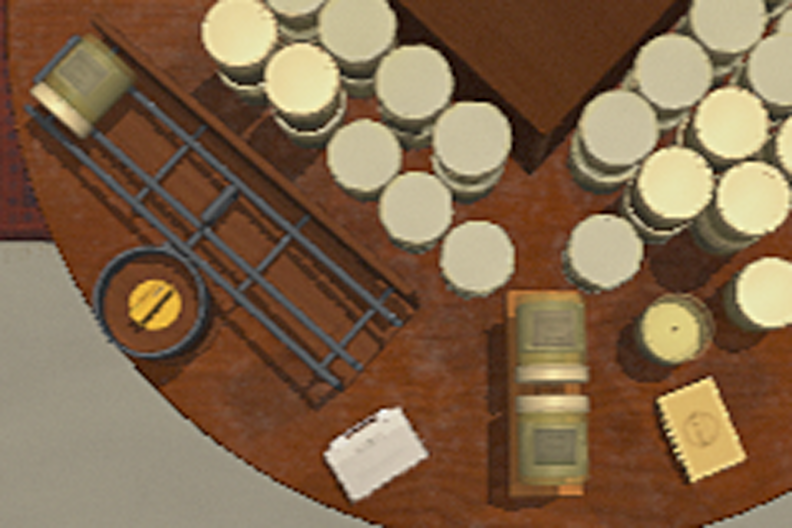

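```bash
cat > disp.py <<'E'
from h import *
from scipy.optimize import least_squares
c=load("top")
def px(X,Y): return np.array([190+(X+.5)/3.3-.5,110+(Y+.5)/3.3-.5])
def proj(P,c=c):
    q=P@c["R"].T+c["t"]; return np.c_[c["fx"]*q[:,0]/q[:,2]+c["cx"],c["fy"]*q[:,1]/q[:,2]+c["cy"]]
def wire(x,y,h): return [x,y,.054-np.tan(np.radians(7))*y+h]
# local line (x, height over wires) and image points on it
L=[(-.05,.018,[(28,108),(335,385)]),(-.028,0,[(150,190),(355,368)]),(.028,0,[(150,105),(400,322)]),(.05,.04,[(95,22),(412,302)])]
def tf(p,P):
    a=p[2];R=np.array([[np.cos(a),-np.sin(a),0],[np.sin(a),np.cos(a),0],[0,0,1]])
    return np.atleast_2d(P)@R.T+[p[0],p[1],0]
def res(p):
    o=[]
    for x,h,pts in L:
        A,B=proj(tf(p,np.array([wire(x,-.2,h),wire(x,.2,h)])))
        n=np.array([-(B-A)[1],(B-A)[0]])/np.linalg.norm(B-A)
        o+=[(px(*q)-A)@n for q in pts]
    e=proj(tf(p,wire(.05,-.21,.04)))[0]-px(412,302); o+=list(.5*e)
    e=proj(tf(p,wire(.05,.21,.04)))[0]-px(95,22); o+=list(.5*e)
    return o
if __name__=="__main__":
    s=least_squares(res,[.62,-.0,np.radians(-40)]); p=s.x
    print(p[:2],np.degrees(p[2]),np.round(s.fun,2))
    print("load",tf(p,[0,-.149,.054+.0183+.0343]))
    print("knob",[w(c,*px(x,y),z=.11) for x,y in [(152,303)]])
    for q in [(97,303),(210,303),(152,250),(152,360),(152,303),(415,205),(480,255),(550,320),(550,455)]: print(q,w(c,*px(*q)))
    for q in [(517,330),(585,330),(517,450),(588,450),(550,303),(550,382),(550,395),(550,484)]:print("jar",q,w(c,*px(*q),z=.095))
E
python3 disp.py
```

```text
[ 0.66506191 -0.0209172 ] -43.17897626025316 [-0.87 -1.09 -1.46 -0.29  0.63  1.29  1.06  0.37 -0.11  0.15 -0.41  0.35]
load [[ 0.56310426 -0.12957095  0.1066    ]]
knob [array([0.56485454, 0.03323915, 0.11      ])]
(97, 303) [0.56460796 0.08125555 0.12454979]
(210, 303) [ 0.56421233 -0.01976711  0.10312315]
(152, 250) [0.61333653 0.03131164 0.11955625]
(152, 360) [0.51851154 0.05199799 0.00684023]
(152, 303) [0.56433277 0.03233918 0.11501466]
(415, 205) [ 0.65553357 -0.2138656   0.08387662]
(480, 255) [ 0.6060681  -0.27474685  0.08144974]
(550, 320) [ 0.53812589 -0.33539745  0.12799735]
(550, 455) [ 0.41492331 -0.33105691  0.12888118]
jar (517, 330) [ 0.53230517 -0.30690163  0.095     ]
jar (585, 330) [ 0.53069839 -0.37087723  0.095     ]
jar (517, 450) [ 0.42019971 -0.30330218  0.095     ]
jar (588, 450) [ 0.41851306 -0.36949268  0.095     ]
jar (550, 303) [ 0.55703426 -0.33882857  0.095     ]
jar (550, 382) [ 0.48269307 -0.33625434  0.095     ]
jar (550, 395) [ 0.47054533 -0.3358337   0.095     ]
jar (550, 484) [ 0.38802114 -0.33297611  0.095     ]
```

Request:
apply_moves(
  targets=[
    {"dp": [0.1,0.12,0.06],"yaw": -7},
    {"dp": [0.248,0.3,0.06],"yaw": -20},
    {"dp": [0.248,0.3,0.06],"yaw": -20},
    {"dp": [0.248,0.3,0.06],"yaw": -20},
    {"dp": [0.248,0.3,0.06],"yaw": -20},
    {"dp": [0.248,0.3,0.06],"yaw": -20},
    {"dp": [0.248,0.3,0.06],"yaw": -20},
    {"dp": [0.248,0.3,0.06],"yaw": -20},
    {"dp": [0.248,0.3,0.06],"yaw": -20},
    {"dp": [0.248,0.3,0.06],"yaw": -20},
    {"dp": [0.248,0.3,0.06],"yaw": -20},
    {"dp": [0.248,0.3,0.06],"yaw": -20},
    {"dp": [0.248,0.3,0.06],"yaw": -20},
    {"dp": [0.248,0.3,0.06],"yaw": -20},
  ],
)

```text
time_s: 1.27
tcp_pos: [0.4697, -0.3378, 0.3082]
eef_rot: [180.0, -0.0, 179.2]
contact_force: [-0.7, -0.7, -0.3]
gripper_width: 0.0872
gripper_force: 0.0
```

```bash
cat >> h.py <<'E'
def wrist(name):
    from plant import get_state,cams
    from scipy.spatial.transform import Rotation as Ro
    s=get_state(); c=cams.capture("wrist")
    T=np.eye(4); T[:3,:3]=Ro.from_euler("xyz",s["eef_rot"],degrees=True).as_matrix(); T[:3,3]=s["tcp_pos"]
    M=np.linalg.inv(T@c["T_tool_cam"]); c["R"]=M[:3,:3]; c["t"]=M[:3,3]
    np.savez(name+".npz",**c); cv2.imwrite(f"pics/{name}.png",c["image"][:,:,::-1])
    print(s["time_s"],s["tcp_pos"],s["eef_rot"],s["joints"],s["gripper_width"]); return c
def cloud(c):
    v,u=np.mgrid[:400,:640]; z=c["range_z"]; 
    P=np.stack([(u-c["cx"])/c["fx"]*z,(v-c["cy"])/c["fy"]*z,z],-1)
    W=(P-c["t"])@c["R"]; W[z==0]=np.nan; return W
E
python3 -c "
from h import *
c=wrist('w1')
print(c['T_tool_cam'])"
```

```text
1.2667 [ 0.46972818 -0.33784251  0.30818828] [ 1.79988722e+02 -4.22187737e-02  1.79187216e+02] [-1.63654178e+01  9.61651916e+00 -6.37488332e+00  4.72624830e-04
 -7.40522944e+01 -7.44475009e+01] 0.08716557735245684
[[ 1.34579183e-03 -9.50381991e-01 -3.11082399e-01  8.33506634e-02]
 [ 9.99998955e-01  1.44355103e-03 -8.40114225e-05  6.59040983e-04]
 [ 5.28906261e-04 -3.11081961e-01  9.50382941e-01 -1.36627416e-01]
 [ 0.00000000e+00  0.00000000e+00  0.00000000e+00  1.00000000e+00]]
```

View pics/w1.png

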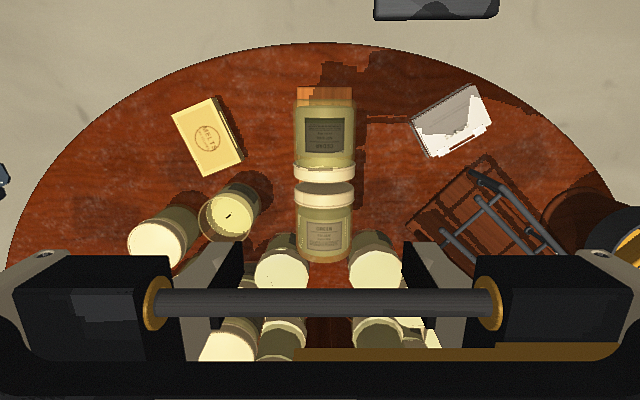

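```bash
python3 - <<'E'
from h import *
from scipy.optimize import least_squares
for n in ("w1","top"):
    c=load(n);W=cloud(c).reshape(-1,3)
    m=(abs(W[:,1]+.336)<.045)&(W[:,2]>.098)&(W[:,0]>.37)&(W[:,0]<.58)
    P=W[m]
    print(n,len(P),"x ext",np.percentile(P[:,0],[0.5,99.5]))
    if n=="w1":
        h,b=np.histogram(P[P[:,2]>.11][:,0],bins=np.arange(.37,.58,.004)); print(list(zip(b.round(3),h)))
    f=lambda p:np.hypot(P[:,1]-p[0]-p[1]*(P[:,0]-.47),P[:,2]-p[2])-.034
    s=least_squares(f,[-.336,0,.095],loss="soft_l1",f_scale=.002); print(s.x,"angle",np.degrees(np.arctan(s.x[1])),np.median(abs(f(s.x))))
E
```

```text
w1 38652 x ext [0.39255931 0.55844239]
[(np.float64(0.37), np.int64(0)), (np.float64(0.374), np.int64(0)), (np.float64(0.378), np.int64(0)), (np.float64(0.382), np.int64(0)), (np.float64(0.386), np.int64(27)), (np.float64(0.39), np.int64(246)), (np.float64(0.394), np.int64(246)), (np.float64(0.398), np.int64(274)), (np.float64(0.402), np.int64(246)), (np.float64(0.406), np.int64(240)), (np.float64(0.41), np.int64(254)), (np.float64(0.414), np.int64(245)), (np.float64(0.418), np.int64(238)), (np.float64(0.422), np.int64(237)), (np.float64(0.426), np.int64(231)), (np.float64(0.43), np.int64(235)), (np.float64(0.434), np.int64(230)), (np.float64(0.438), np.int64(6339)), (np.float64(0.442), np.int64(14111)), (np.float64(0.446), np.int64(8265)), (np.float64(0.45), np.int64(220)), (np.float64(0.454), np.int64(236)), (np.float64(0.458), np.int64(373)), (np.float64(0.462), np.int64(677)), (np.float64(0.466), np.int64(453)), (np.float64(0.47), np.int64(238)), (np.float64(0.474), np.int64(170)), (np.float64(0.478), np.int64(137)), (np.float64(0.482), np.int64(288)), (np.float64(0.486), np.int6
[... 296 characters left out ...]
np.float64(0.522), np.int64(178)), (np.float64(0.526), np.int64(179)), (np.float64(0.53), np.int64(177)), (np.float64(0.534), np.int64(172)), (np.float64(0.538), np.int64(175)), (np.float64(0.542), np.int64(173)), (np.float64(0.546), np.int64(168)), (np.float64(0.55), np.int64(163)), (np.float64(0.554), np.int64(164)), (np.float64(0.558), np.int64(145)), (np.float64(0.562), np.int64(56)), (np.float64(0.566), np.int64(0)), (np.float64(0.57), np.int64(0)), (np.float64(0.574), np.int64(0))]
[-0.33126268  0.09913577  0.35040946] angle 5.661562521772641 0.013888986407851337
top 1152 x ext [0.38928549 0.56184738]
[-0.33861973 -0.01384666  0.09437365] angle -0.7933045544836688 0.0015488806649577233
```

```bash
python3 - <<'E'
from h import *
from scipy.optimize import least_squares
c=load("w1");W=cloud(c).reshape(-1,3)
for lo,hi in((.38,.475),(.477,.57)):
    m=(abs(W[:,1]+.336)<.045)&(W[:,2]>.098)&(W[:,2]<.14)&(W[:,0]>lo)&(W[:,0]<hi)
    P=W[m];x0=(lo+hi)/2
    f=lambda p:np.hypot(P[:,1]-p[0]-p[1]*(P[:,0]-x0),P[:,2]-p[2])-.034
    s=least_squares(f,[-.336,0,.095],loss="soft_l1",f_scale=.002); print(s.x,"angle",np.degrees(np.arctan(s.x[1])),np.median(abs(f(s.x))),"x",np.percentile(P[:,0],[.3,99.7]))
E
```

```text
[-0.33478775 -0.01705792  0.09482407] angle -0.9772521232652748 0.000485891987894279 x [0.38983409 0.47109749]
[-0.33635176 -0.01651025  0.09480295] angle -0.9458816689571086 0.0005194655261085181 x [0.48383647 0.56392629]
```

Request:
apply_moves(
  targets=[
    {"dp": [0.03,0.001,-0.03],"yaw": 0},
    {"dp": [0.053,0.001,-0.06],"yaw": 0},
    {"dp": [0.053,0.001,-0.1],"yaw": 0},
    {"dp": [0.053,0.001,-0.14],"yaw": 0},
    {"dp": [0.053,0.001,-0.17],"yaw": 0},
    {"dp": [0.053,0.001,-0.19],"yaw": 0},
    {"dp": [0.053,0.001,-0.21],"yaw": 0},
    {"dp": [0.053,0.001,-0.21],"yaw": 0},
    {"dp": [0.053,0.001,-0.21],"yaw": 0},
  ],
)

```text
time_s: 2.07
tcp_pos: [0.5223, -0.337, 0.0978]
eef_rot: [180.0, -0.2, 179.2]
contact_force: [0.5, 0.1, -0.3]
gripper_width: 0.0879
gripper_force: 0.0
```

Request:
apply_moves(
  targets=[
    {"dp": [0,0,0],"yaw": 0},
    {"dp": [0,0,0],"yaw": 0},
    {"dp": [0,0,0],"yaw": 0},
    {"dp": [0,0,0],"yaw": 0},
    {"dp": [0,0,0],"yaw": 0},
    {"dp": [0,0,0],"yaw": 0},
  ],
  grip=1,
  squeeze=30,
)

```text
time_s: 2.57
tcp_pos: [0.5242, -0.337, 0.1001]
eef_rot: [-179.9, 0.1, 179.3]
contact_force: [-1.2, -2.3, 5.8]
gripper_width: 0.0677
gripper_force: 30.0
```

Request:
apply_moves(
  targets=[
    {"dp": [0,0,0.02],"yaw": 0},
    {"dp": [0,0,0.05],"yaw": 0},
    {"dp": [0,0,0.09],"yaw": 0},
    {"dp": [0.0,0.03,0.13],"yaw": -5},
    {"dp": [0.01,0.06,0.16],"yaw": -10},
    {"dp": [0.02,0.09,0.18],"yaw": -17},
    {"dp": [0.03,0.12,0.18],"yaw": -24},
    {"dp": [0.04,0.15,0.18],"yaw": -31},
    {"dp": [0.04,0.18,0.18],"yaw": -37},
    {"dp": [0.04,0.205,0.18],"yaw": -42},
    {"dp": [0.04,0.205,0.18],"yaw": -42},
    {"dp": [0.04,0.205,0.18],"yaw": -42},
  ],
)

```text
time_s: 3.57
tcp_pos: [0.563, -0.1295, 0.2782]
eef_rot: [-180.0, -0.1, 137.4]
contact_force: [-0.4, -1.4, -2.3]
gripper_width: 0.0677
gripper_force: 30.0
```

```bash
python3 -c "
from h import *
c=wrist('w2')"
```

```text
3.5667 [ 0.5629759  -0.12953198  0.27817528] [-1.79996832e+02 -6.69250216e-02  1.37401676e+02] [ 6.40209390e+00  1.04228510e+01 -9.25322795e+00 -5.14189846e-02
 -7.03702260e+01 -1.38983123e+02] 0.06770900683393799
```

View pics/w2.png

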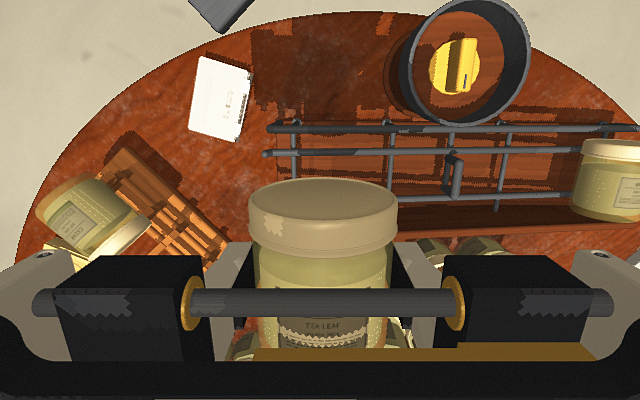

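```bash
python3 -c "
from h import *
c=load('w2');im=c['image'][0:240,250:640,::-1]
cv2.imwrite('pics/w2c.png',cv2.resize(im,None,fx=2,fy=2,interpolation=cv2.INTER_CUBIC))"
```

```text
(no output)
```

View pics/w2c.png

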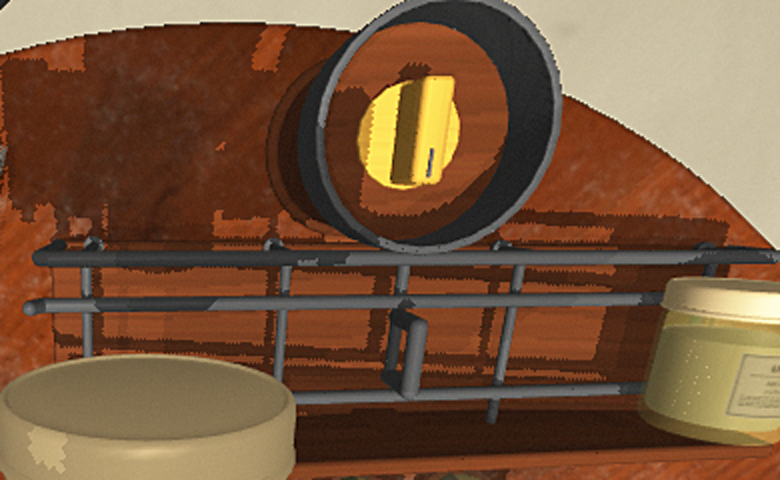

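```bash
cat > fit2.py <<'E'
from disp import *
c=load("w2"); px2=lambda X,Y:np.array([250+(X+.5)/2-.5,(Y+.5)/2-.5])
L2=[(-.05,.015,[(60,257),(700,256)]),(-.028,-.003,[(60,306),(640,298)]),(.028,-.003,[(300,397),(630,388)])]
def res2(p):
    o=[]
    for x,h,pts in L2:
        A,B=proj(tf(p,np.array([wire(x,-.2,h),wire(x,.1,h)])),c)
        n=np.array([-(B-A)[1],(B-A)[0]])/np.linalg.norm(B-A)
        o+=[(px2(*q)-A)@n for q in pts]
    A,B=proj(tf(p,np.array([wire(-.02,-.006,.021),wire(.02,-.006,.021)])),c)
    n=np.array([-(B-A)[1],(B-A)[0]])/np.linalg.norm(B-A)
    o+=[(px2(*q)-A)@n for q in [(420,325),(412,393)]]
    e=proj(tf(p,wire(-.05,-.21,.015)),c)[0]-px2(35,257);o+=[.3*e[0]]
    return o
s=least_squares(res2,[.665,-.021,np.radians(-43)]); p=s.x
print(p[:2],np.degrees(p[2]),np.round(s.fun,2))
print("load",tf(p,[0,-.149,.1066]))
q=np.array(px2(432,130))
W=cloud(c)
# lid of held jar / knob bar
b=[px2(*a) for a in [(439,78),(424,183)]]
fl=[w(c,*x) for x in b]; print("bar",fl)
for a in [(437,90),(432,130),(428,165),(345,210),(440,10),(545,80),(400,245),(470,200)]: print(a,w(c,*px2(*a)))
E
python3 fit2.py
```

```text
[ 0.6694018  -0.01601783] -43.102006651082185 [-2.88 -2.51  2.37  1.22  1.18  1.34  0.57 -0.38 -0.35]
load [[ 0.56759019 -0.12480844  0.1066    ]]
bar [array([0.55206913, 0.04943621, 0.11848905]), array([0.58268521, 0.02122661, 0.11715432])]
(437, 90) [0.55533163 0.0462716  0.11833434]
(432, 130) [0.56680567 0.03570734 0.11855695]
(428, 165) [0.57685689 0.0257253  0.12044078]
(345, 210) [ 0.56735613 -0.01221263  0.12142951]
(440, 10) [0.53281987 0.06998042 0.10541511]
(545, 80) [0.58318991 0.08262868 0.1167801 ]
(400, 245) [ 0.59579621 -0.0033298   0.12217527]
(470, 200) [0.612843   0.04294608 0.08623929]
```

```bash
cat >> fit2.py <<'E'
print("fx",c["fx"])
a=p[2];R=np.array([[np.cos(a),np.sin(a)],[-np.sin(a),np.cos(a)]])
for nm,(A,B) in {"rail":((120,257.5),(690,256)),"w-":((220,303.5),(630,298)),"w+":((310,396.5),(470,393)),"stop":((419,330),(413,390)),"cheek":((310,468),(560,457))}.items():
    out=[]
    for k in np.linspace(0,1,15):
        u,v=px2(A[0]+k*(B[0]-A[0]),A[1]+k*(B[1]-A[1]))
        for dv in (-1,0,1):
            X=w(c,u,v+dv); l=R@(X[:2]-p[:2]); out.append([l[0],l[1],X[2]-.054+np.tan(np.radians(7))*l[1]])
    out=np.array(out); print(nm,np.round(np.median(out,0)*1e3,1),np.round(np.percentile(out,[20,80],axis=0)*1e3,1).tolist())
E
python3 fit2.py|tail -6
```

```text
fx 319.7674315829384
rail [-53.  -19.2  18.4] [[-53.9, -109.9, 17.7], [-52.0, 77.7, 19.0]]
w- [-26.8   3.8   0.5] [[-27.8, -68.0, -0.0], [-25.8, 79.0, 1.1]]
w+ [ 28.6 -10.8   0.3] [[27.4, -39.0, -0.2], [29.6, 20.9, 1.0]]
stop [ 1.5 -7.7 24.5] [[-9.2, -8.0, 23.9], [12.1, -7.2, 25.0]]
cheek [54.8  4.5 41. ] [[54.0, -38.2, 40.1], [55.8, 47.7, 41.6]]
```

Request:
apply_moves(
  targets=[
    {"dp": [0.004,0.003,-0.03],"yaw": -0.5},
    {"dp": [0.004,0.003,-0.06],"yaw": -0.5},
    {"dp": [0.004,0.003,-0.09],"yaw": -0.5},
    {"dp": [0.004,0.003,-0.12],"yaw": -0.5},
    {"dp": [0.004,0.003,-0.14],"yaw": -0.5},
    {"dp": [0.004,0.003,-0.155],"yaw": -0.5},
    {"dp": [0.004,0.003,-0.162],"yaw": -0.5},
    {"dp": [0.004,0.003,-0.162],"yaw": -0.5},
    {"dp": [0.004,0.003,-0.162],"yaw": -0.5},
    {"dp": [0.004,0.003,-0.162],"yaw": -0.5},
  ],
)

```text
time_s: 4.45
tcp_pos: [0.5682, -0.1286, 0.1178]
eef_rot: [179.9, 0.1, 136.7]
contact_force: [0.4, 0.2, -2.7]
gripper_width: 0.0676
gripper_force: 30.0
```

```bash
python3 -c "
from h import *
c=wrist('w3')"
```

```text
4.45 [ 0.56823132 -0.12863559  0.11776706] [1.79932085e+02 8.01164089e-02 1.36742221e+02] [ 6.47633267e+00  1.86059403e+01 -2.09456602e+01  2.23890537e-02
 -5.03447970e+01 -1.39748337e+02] 0.06762782009081095
```

View pics/w3.png

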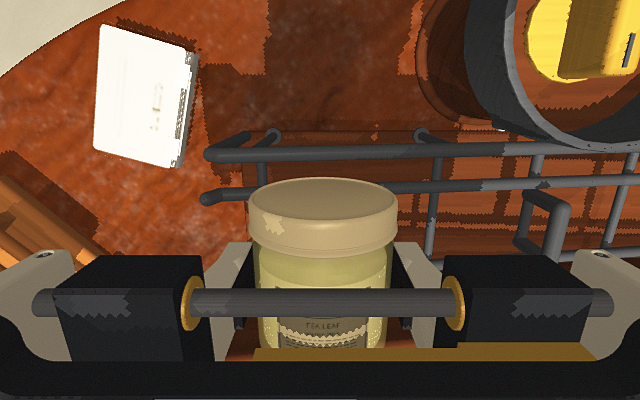

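```bash
python3 - <<'E'
from h import *
c=load("w3"); a=np.radians(136.74); d=np.array([np.cos(a),np.sin(a)]);e=np.array([np.sin(a),-np.cos(a)])
t=np.array([.56823,-.12864])
for nm,pts in {"rail":[(260,151),(320,150),(400,149),(460,149)],"w-":[(420,187),(470,187),(510,186)],"lid":[(290,195),(320,200),(360,195)],"stop":[(563,210),(561,240)],"lidside":[(320,225),(320,235)]}.items():
    for q in pts:
        X=w(c,*q); l=X[:2]-t; print(nm,q,"toLid",round(1e3*l@d,1),"downhill",round(1e3*l@e,1),"z",round(1e3*X[2],1))
E
```

```text
rail (260, 151) toLid 57.4 downhill -29.7 z 94.6
rail (320, 150) toLid 57.2 downhill 0.3 z 90.5
rail (400, 149) toLid 57.1 downhill 42.3 z 86.3
rail (460, 149) toLid 56.4 downhill 76.0 z 81.3
w- (420, 187) toLid 30.3 downhill 61.6 z 65.1
w- (470, 187) toLid 29.5 downhill 93.8 z 62.2
w- (510, 186) toLid 29.0 downhill 121.4 z 57.8
lid (290, 195) toLid 40.4 downhill -13.4 z 113.9
lid (320, 200) toLid 40.7 downhill 0.5 z 122.3
lid (360, 195) toLid 40.1 downhill 18.9 z 113.0
stop (563, 210) toLid 20.5 downhill 141.8 z 79.3
stop (561, 240) toLid 1.3 downhill 145.2 z 79.3
lidside (320, 225) toLid 39.3 downhill 0.6 z 146.8
lidside (320, 235) toLid 35.3 downhill 0.6 z 146.8
```

Request:
apply_moves(
  targets=[
    {"dp": [-0.002,0.002,-0.002],"yaw": -0.4},
    {"dp": [-0.002,0.002,-0.003],"yaw": -0.4},
    {"dp": [-0.002,0.002,-0.004],"yaw": -0.4},
    {"dp": [-0.002,0.002,-0.004],"yaw": -0.4},
    {"dp": [-0.002,0.002,-0.004],"yaw": -0.4},
  ],
)

```text
time_s: 4.92
tcp_pos: [0.5654, -0.1262, 0.1127]
eef_rot: [180.0, 0.0, 136.4]
contact_force: [0.2, 0.9, -2.7]
gripper_width: 0.0676
gripper_force: 30.0
```

Request:
apply_moves(
  targets=[
    {"dp": [0,0,-0.001],"yaw": 0},
    {"dp": [0,0,-0.001],"yaw": 0},
    {"dp": [0,0,-0.001],"yaw": 0},
  ],
)

```text
time_s: 5.17
tcp_pos: [0.5656, -0.1263, 0.1119]
eef_rot: [180.0, 0.0, 136.3]
contact_force: [-1.3, 2.0, 0.9]
gripper_width: 0.0676
gripper_force: 30.0
```

Request:
apply_moves(
  targets=[
    {"dp": [0,0,0],"yaw": 0},
    {"dp": [0,0,0],"yaw": 0},
    {"dp": [0,0,0],"yaw": 0},
    {"dp": [0,0,0],"yaw": 0},
    {"dp": [0,0,0],"yaw": 0},
    {"dp": [0,0,0],"yaw": 0},
  ],
  grip=-0.82,
)

```text
time_s: 5.67
tcp_pos: [0.5655, -0.1263, 0.1116]
eef_rot: [180.0, 0.0, 136.3]
contact_force: [1.6, 0.3, -0.5]
gripper_width: 0.0794
gripper_force: 0.1
```

Request:
apply_moves(
  targets=[
    {"dp": [0,0,0.01],"yaw": 0},
    {"dp": [0,0,0.02],"yaw": 0},
    {"dp": [0,0,0.03],"yaw": 0},
    {"dp": [0,0,0.05],"yaw": 0},
    {"dp": [0,0,0.08],"yaw": 0},
    {"dp": [0,0,0.12],"yaw": 0},
    {"dp": [0,0,0.15],"yaw": 0},
    {"dp": [0,0,0.15],"yaw": 0},
    {"dp": [0,0,0.15],"yaw": 0},
    {"dp": [0,0,0.15],"yaw": 0},
  ],
)

```text
time_s: 6.5
tcp_pos: [0.5651, -0.1262, 0.2623]
eef_rot: [179.9, 0.0, 136.3]
contact_force: [-0.3, 0.1, -0.4]
gripper_width: 0.0796
gripper_force: 0.0
```

```bash
python3 -c "
from h import *
c=wrist('w4')"
```

```text
6.5 [ 0.56510967 -0.12623732  0.26234588] [1.79938587e+02 2.46311266e-02 1.36326206e+02] [ 6.73856242e+00  1.10256297e+01 -1.05981428e+01 -2.16890429e-02
 -6.83132047e+01 -1.40404339e+02] 0.0796257296227568
```

View pics/w4.png

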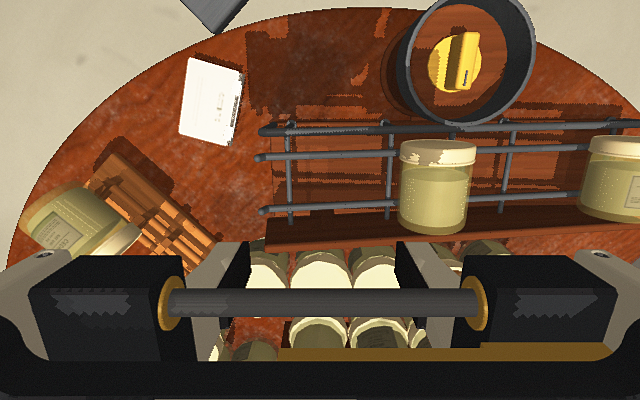

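Request:
apply_moves(
  targets=[
    {"dp": [-0.015,-0.025,0],"yaw": 5},
    {"dp": [-0.035,-0.055,0],"yaw": 12},
    {"dp": [-0.055,-0.085,0],"yaw": 19},
    {"dp": [-0.075,-0.115,0],"yaw": 26},
    {"dp": [-0.095,-0.145,0],"yaw": 33},
    {"dp": [-0.115,-0.175,0],"yaw": 39},
    {"dp": [-0.13,-0.2,0],"yaw": 42.7},
    {"dp": [-0.1345,-0.2085,-0.01],"yaw": 42.7},
    {"dp": [-0.1345,-0.2085,-0.03],"yaw": 42.7},
    {"dp": [-0.1345,-0.2085,-0.05],"yaw": 42.7},
    {"dp": [-0.1345,-0.2085,-0.05],"yaw": 42.7},
  ],
  grip=-1,
)

```text
time_s: 7.47
tcp_pos: [0.4282, -0.3336, 0.2067]
eef_rot: [179.8, -0.4, 178.9]
contact_force: [-1.6, -0.2, -1.7]
gripper_width: 0.0874
gripper_force: 0.0
```

Request:
apply_moves(
  targets=[
    {"dp": [0,0,-0.02],"yaw": 0},
    {"dp": [0,0,-0.05],"yaw": 0},
    {"dp": [0,0,-0.075],"yaw": 0},
    {"dp": [0,0,-0.09],"yaw": 0},
    {"dp": [0,0,-0.09],"yaw": 0},
    {"dp": [0,0,-0.09],"yaw": 0},
    {"dp": [0,0,-0.09],"yaw": 0},
  ],
)

```text
time_s: 8.05
tcp_pos: [0.4318, -0.335, 0.1228]
eef_rot: [-180.0, 0.0, 179.1]
contact_force: [0.6, 0.5, 1.1]
gripper_width: 0.0876
gripper_force: 0.0
```

Well aligned; go down 24 mm and grip.

Request:
apply_moves(
  targets=[
    {"dp": [-0.001,0,-0.01],"yaw": 0},
    {"dp": [-0.001,0,-0.02],"yaw": 0},
    {"dp": [-0.001,0,-0.024],"yaw": 0},
    {"dp": [-0.001,0,-0.024],"yaw": 0},
    {"dp": [-0.001,0,-0.024],"yaw": 0},
  ],
)

```text
time_s: 8.47
tcp_pos: [0.4297, -0.3348, 0.0973]
eef_rot: [180.0, -0.0, 179.0]
contact_force: [0.7, 0.0, 1.3]
gripper_width: 0.0874
gripper_force: 0.0
```

Request:
apply_moves(
  targets=[
    {"dp": [0,0,0],"yaw": 0},
    {"dp": [0,0,0],"yaw": 0},
    {"dp": [0,0,0],"yaw": 0},
    {"dp": [0,0,0],"yaw": 0},
    {"dp": [0,0,0],"yaw": 0},
    {"dp": [0,0,0],"yaw": 0},
  ],
  grip=1,
  squeeze=30,
)

```text
time_s: 8.97
tcp_pos: [0.4303, -0.3353, 0.0981]
eef_rot: [-180.0, 0.0, 179.1]
contact_force: [-0.3, -4.0, 2.2]
gripper_width: 0.0674
gripper_force: 30.0
```

Request:
apply_moves(
  targets=[
    {"dp": [0,0,0.02],"yaw": 0},
    {"dp": [0,0,0.05],"yaw": 0},
    {"dp": [0,0,0.09],"yaw": 0},
    {"dp": [0,0,0.13],"yaw": 5},
    {"dp": [0.005,0.01,0.16],"yaw": 12},
    {"dp": [0.015,0.02,0.17],"yaw": 19},
    {"dp": [0.025,0.035,0.17],"yaw": 26},
    {"dp": [0.035,0.05,0.17],"yaw": 33},
    {"dp": [0.045,0.065,0.17],"yaw": 40},
    {"dp": [0.055,0.08,0.17],"yaw": 47},
    {"dp": [0.065,0.095,0.17],"yaw": 54},
    {"dp": [0.075,0.11,0.17],"yaw": 61},
    {"dp": [0.085,0.125,0.17],"yaw": 68},
    {"dp": [0.095,0.14,0.17],"yaw": 75},
    {"dp": [0.105,0.155,0.17],"yaw": 82},
    {"dp": [0.115,0.17,0.17],"yaw": 89},
    {"dp": [0.125,0.185,0.17],"yaw": 96},
    {"dp": [0.13,0.195,0.17],"yaw": 103},
    {"dp": [0.134,0.205,0.17],"yaw": 110},
    {"dp": [0.134,0.207,0.17],"yaw": 117},
  ],
)

```text
time_s: 10.63
tcp_pos: [0.5639, -0.126, 0.2663]
eef_rot: [179.9, 0.1, -63.6]
contact_force: [0.3, -0.5, -2.5]
gripper_width: 0.0676
gripper_force: 30.0
```

Request:
apply_moves(
  targets=[
    {"dp": [0,0,0],"yaw": 7},
    {"dp": [0,0,0],"yaw": 14},
    {"dp": [0,0,0],"yaw": 20.2},
    {"dp": [0,0,0],"yaw": 20.2},
    {"dp": [0,0,0],"yaw": 20.2},
  ],
)

```text
time_s: 11.05
tcp_pos: [0.5634, -0.1275, 0.2669]
eef_rot: [180.0, 0.1, -44.0]
contact_force: [0.2, -0.3, -2.2]
gripper_width: 0.0675
gripper_force: 30.0
```

```bash
python3 - <<'E'
from h import *
from plant import cams
c=wrist('w5')
c=cams.capture("top"); np.savez("top2.npz",**c)
cv2.imwrite("pics/cmp.png",np.vstack([cv2.imread("pics/w5.png"),cv2.resize(c["image"][130:260,180:388,::-1],(640,400),interpolation=cv2.INTER_CUBIC)])[:,:])
im=cv2.imread("pics/cmp.png"); cv2.imwrite("pics/cmp.png",cv2.resize(im,(480,600)))
E
```

```text
11.05 [ 0.5634143  -0.12748638  0.26685626] [ 1.79968024e+02  7.81948057e-02 -4.39636191e+01] [ 6.61598195e+00  1.08155312e+01 -1.02563699e+01 -4.29534914e-02
 -6.90024601e+01  3.94358382e+01] 0.06746467777339459
```

View pics/cmp.png

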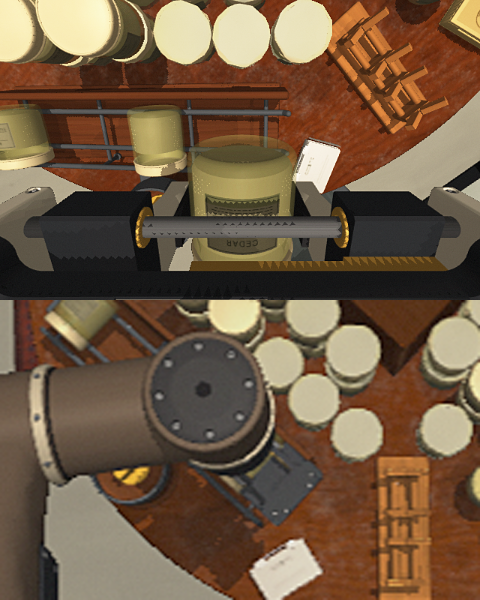

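```bash
python3 - <<'E'
from h import *
c=load("w5"); a=np.radians(136.9); d=np.array([np.cos(a),np.sin(a)]);e=np.array([np.sin(a),-np.cos(a)])
t=np.array([.5634,-.1275]); W=cloud(c).reshape(-1,3); L=(W[:,:2]-t)@np.c_[d,e]; z=W[:,2]
zw=.0725-.1228*L[:,1]
def st(n,m): print(n,m.sum(),np.round(1e3*np.percentile(L[m],[2,10,50,90,98],axis=0).T,1).tolist(),np.round(1e3*np.percentile(z[m],[2,50,98]),1))
for lo,hi in((-30,20),(20,60),(60,160)):
    st(f"cheek top {lo}",(abs(L[:,0]+.054)<.012)&(abs(z-zw-.04)<.003)&(L[:,1]>lo/1e3)&(L[:,1]<hi/1e3))
m=(abs(L[:,0])<.06)&(L[:,1]>.06)&(L[:,1]<.15)&(z-zw>.05)&(z-zw<.075); st("jar1 upper",m)
m=(abs(L[:,0]-.0)<.035)&(L[:,1]>.04)&(L[:,1]<.2)&(z-zw<.004)&(z-zw>-.004); st("wires",m)
P=np.c_[L,z][(abs(L[:,0])<.06)&(L[:,1]>.06)&(L[:,1]<.15)&(z-zw>.03)&(z-zw<.075)&(abs(L[:,0])<.03)]
from scipy.optimize import least_squares
f=lambda p:np.hypot(P[:,1]-p[0]-p[1]*P[:,0],P[:,2]-p[2])-.034
print(least_squares(f,[.1,0,.09],loss="soft_l1",f_scale=.002).x)
E
```

```text
cheek top -30 645 [[-63.3, -62.6, -58.5, -54.8, -53.9], [-29.1, -25.6, -6.3, 14.9, 18.7]] [110.1 113.8 117.5]
cheek top 20 478 [[-62.8, -62.1, -58.5, -54.9, -53.9], [20.7, 24.0, 39.9, 56.2, 59.2]] [104.9 108.4 111.6]
cheek top 60 1137 [[-63.1, -62.4, -58.7, -54.2, -53.9], [62.0, 70.0, 109.1, 149.6, 158.0]] [ 93.   99.7 106.1]
jar1 upper 5382 [[-41.7, -35.9, -2.8, 33.8, 58.4], [86.0, 89.7, 108.9, 131.6, 138.8]] [111.9 123.8 128. ]
wires 694 [[-34.9, -34.1, -30.1, 24.6, 27.1], [42.1, 49.7, 86.4, 193.7, 198.8]] [46.6 60.1 67.8]
[ 0.11321123 -0.00501996  0.09309415]
```

Request:
apply_moves(
  targets=[
    {"dp": [0.001,-0.001,-0.03],"yaw": 0.7},
    {"dp": [0.001,-0.001,-0.06],"yaw": 0.7},
    {"dp": [0.001,-0.001,-0.09],"yaw": 0.7},
    {"dp": [0.001,-0.001,-0.12],"yaw": 0.7},
    {"dp": [0.001,-0.001,-0.135],"yaw": 0.7},
    {"dp": [0.001,-0.001,-0.147],"yaw": 0.7},
    {"dp": [0.001,-0.001,-0.153],"yaw": 0.7},
    {"dp": [0.001,-0.001,-0.153],"yaw": 0.7},
    {"dp": [0.001,-0.001,-0.153],"yaw": 0.7},
    {"dp": [0.001,-0.001,-0.153],"yaw": 0.7},
  ],
)

```text
time_s: 11.98
tcp_pos: [0.5657, -0.1288, 0.1157]
eef_rot: [-179.9, -0.1, -43.1]
contact_force: [0.2, 0.9, -3.3]
gripper_width: 0.0676
gripper_force: 30.0
```

Request:
apply_moves(
  targets=[
    {"dp": [0,0,-0.001],"yaw": 0},
    {"dp": [0,0,-0.002],"yaw": 0},
    {"dp": [0,0,-0.002],"yaw": 0},
    {"dp": [0,0,-0.002],"yaw": 0},
  ],
)

```text
time_s: 12.32
tcp_pos: [0.565, -0.1288, 0.1129]
eef_rot: [-180.0, -0.0, -43.1]
contact_force: [-0.0, 0.2, -3.6]
gripper_width: 0.0676
gripper_force: 30.0
```

Request:
apply_moves(
  targets=[
    {"dp": [0,0,-0.001],"yaw": 0},
    {"dp": [0,0,-0.002],"yaw": 0},
    {"dp": [0,0,-0.002],"yaw": 0},
    {"dp": [0,0,-0.002],"yaw": 0},
  ],
)

```text
time_s: 12.65
tcp_pos: [0.5648, -0.1288, 0.1104]
eef_rot: [180.0, 0.0, -43.1]
contact_force: [-0.1, -0.3, -3.2]
gripper_width: 0.0675
gripper_force: 30.0
```

Request:
apply_moves(
  targets=[
    {"dp": [0,0,-0.001],"yaw": 0},
    {"dp": [0,0,-0.001],"yaw": 0},
    {"dp": [0,0,-0.001],"yaw": 0},
  ],
)

```text
time_s: 12.9
tcp_pos: [0.565, -0.1289, 0.11]
eef_rot: [-180.0, -0.0, -43.1]
contact_force: [-0.9, 0.6, 2.2]
gripper_width: 0.0672
gripper_force: 30.0
```

Touching the wires; release and lift.

Request:
apply_moves(
  targets=[
    {"dp": [0,0,0],"yaw": 0},
    {"dp": [0,0,0],"yaw": 0},
    {"dp": [0,0,0],"yaw": 0},
    {"dp": [0,0,0],"yaw": 0},
    {"dp": [0,0,0],"yaw": 0},
    {"dp": [0,0,0],"yaw": 0},
  ],
  grip=-0.82,
)

```text
time_s: 13.4
tcp_pos: [0.565, -0.1288, 0.1095]
eef_rot: [-180.0, -0.0, -43.1]
contact_force: [1.1, -0.1, 0.1]
gripper_width: 0.0796
gripper_force: 0.1
```

Request:
apply_moves(
  targets=[
    {"dp": [0,0,0.01],"yaw": 0},
    {"dp": [0,0,0.02],"yaw": 0},
    {"dp": [0,0,0.03],"yaw": 0},
    {"dp": [0,0,0.05],"yaw": 0},
    {"dp": [0,0,0.08],"yaw": 0},
    {"dp": [0,0,0.11],"yaw": 0},
    {"dp": [0,0,0.14],"yaw": 0},
    {"dp": [0,0,0.14],"yaw": 0},
    {"dp": [0,0,0.14],"yaw": 0},
    {"dp": [0,0,0.14],"yaw": 0},
    {"dp": [0,0,0.14],"yaw": 0},
    {"dp": [0,0,0.14],"yaw": 0},
  ],
)

```text
time_s: 14.4
tcp_pos: [0.5644, -0.1288, 0.2487]
eef_rot: [179.9, 0.1, -43.1]
contact_force: [0.3, 0.8, -0.5]
gripper_width: 0.0796
gripper_force: 0.0
```

```bash
python3 -c "
from h import *
c=wrist('w6')"
```

```text
14.4 [ 0.5643775  -0.12878531  0.24870382] [ 1.79933144e+02  7.00386204e-02 -4.30645061e+01] [ 6.48861807e+00  1.16039459e+01 -1.16895571e+01 -1.08009356e-02
 -6.68028121e+01  4.04511795e+01] 0.07961667877101117
```

View pics/w6.png

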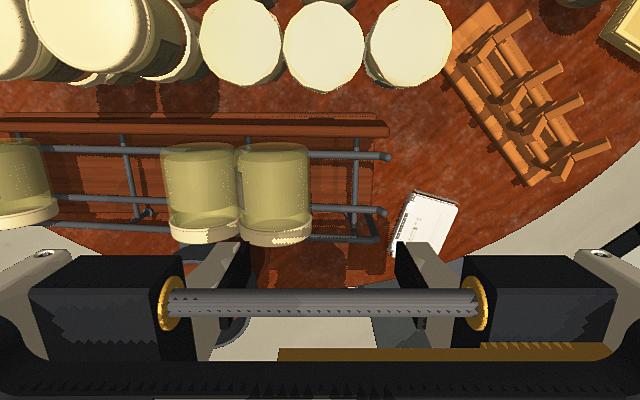

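```bash
python3 - <<'E'
from h import *
a=np.radians(136.9); d=np.array([np.cos(a),np.sin(a)]);e=np.array([np.sin(a),-np.cos(a)])
k=np.array([.567,.035])
for n in ("w2","w4","w3","top"):
    c=load(n); W=cloud(c).reshape(-1,3); im=c["image"].reshape(-1,3).astype(int)
    L=(W[:,:2]-k)@np.c_[d,e]; r=np.hypot(*L.T)
    yel=(im[:,0]>im[:,2]+70)&(im[:,1]>im[:,2]+50)
    m=yel&(r<.035)&(W[:,2]>.108)&(W[:,2]<.125)
    if m.sum()>5:
        lo,hi=np.percentile(L[m],[3,97],axis=0); mid=(lo+hi)/2
        rect=cv2.minAreaRect((L[m]*1e4).astype(np.float32))
        print(n,m.sum(),"bar ext",(lo*1e3).round(1),(hi*1e3).round(1),"mid world",k+np.c_[d,e]@mid,"z",np.percentile(W[m,2],[10,50,90]).round(4),rect)
    f=yel&(r<.04)&(W[:,2]<.1)&(W[:,2]>.06); print(" disc z",np.median(W[f,2]) if f.any() else None)
    m=(r<.06)&(r>.04)&(abs(W[:,2]-.121)<.004)&~yel
    if m.sum()>30:
        (A,B,C)=np.linalg.lstsq(np.c_[2*W[m,:2],np.ones(m.sum())],(W[m,:2]**2).sum(1),rcond=None)[0]; print(" collar",A,B,np.sqrt(C+A*A+B*B),np.median(W[m,2]),m.sum())
E
```

```text
w2 837 bar ext [-19.8  -5.5] [20.4  6.9] mid world [0.56725019 0.03572917] z [0.1166 0.1181 0.1192] ((1.0333709716796875, 8.806652069091797), (429.2229919433594, 139.3724822998047), 0.2200039178133011)
 disc z 0.09037672292000298
 collar 0.5671260292828902 0.03566469113785037 0.0494832776049795 0.12189124737462607 2316
w4 943 bar ext [-20.2  -5.7] [20.7  7.1] mid world [0.567299   0.03564448] z [0.1167 0.1181 0.1192] ((5.0796966552734375, 8.622085571289062), (435.4837951660156, 136.6610565185547), 2.9707930088043213)
 disc z 0.0903337356960013
 collar 0.5670640279070649 0.03568443091967349 0.049527415529683746 0.12190353043979785 2269
w3 2556 bar ext [-20.7  -6.1] [4.3 5.6] mid world [0.57282239 0.02918254] z [0.1135 0.1178 0.119 ] ((-74.78947448730469, 5.4000701904296875), (151.1184844970703, 279.0531921386719), 88.3341293334961)
 disc z 0.09042420264756179
 collar 0.5667468877130328 0.03310968368463285 0.04754803056067216 0.12191696577899283 3489
top 61 bar ext [-20.9  -8.3] [19.4  4.7] mid world [0.56632996 0.03316112] z [0.1145 0.1178 0.1201] ((-5.6604156494140625, -21.049896240234375), (128.45037841796875, 416.5025939941406), 87.11205291748047)
 disc z 0.08983616311467933
 collar 0.565865003784671 0.03265867453573634 0.04972503910813161 0.1209654421905539 117
```

Request:
apply_moves(
  targets=[
    {"dp": [0,0.02,0],"yaw": 0},
    {"dp": [0,0.05,0],"yaw": 0},
    {"dp": [0.001,0.08,0],"yaw": 0},
    {"dp": [0.002,0.11,0],"yaw": 0},
    {"dp": [0.003,0.14,0],"yaw": 0},
    {"dp": [0.003,0.157,0],"yaw": 0},
    {"dp": [0.003,0.1636,-0.01],"yaw": 0},
    {"dp": [0.003,0.1636,-0.04],"yaw": 0},
    {"dp": [0.003,0.1636,-0.07],"yaw": 0},
    {"dp": [0.003,0.1636,-0.09],"yaw": 0},
    {"dp": [0.003,0.1636,-0.09],"yaw": 0},
    {"dp": [0.003,0.1636,-0.09],"yaw": 0},
    {"dp": [0.003,0.1636,-0.09],"yaw": 0},
  ],
  grip=0.22,
  squeeze=10,
)

```text
time_s: 15.53
tcp_pos: [0.5686, 0.0346, 0.1604]
eef_rot: [-180.0, -0.0, -43.1]
contact_force: [0.5, -0.6, 0.1]
gripper_width: 0.0344
gripper_force: 0.0
```

Request:
apply_moves(
  targets=[
    {"dp": [-0.001,0,-0.015],"yaw": 0},
    {"dp": [-0.001,0,-0.028],"yaw": 0},
    {"dp": [-0.001,0,-0.038],"yaw": 0},
    {"dp": [-0.001,0,-0.043],"yaw": 0},
    {"dp": [-0.001,0,-0.043],"yaw": 0},
    {"dp": [-0.001,0,-0.043],"yaw": 0},
  ],
)

```text
time_s: 16.03
tcp_pos: [0.5674, 0.0348, 0.1172]
eef_rot: [-180.0, -0.0, -43.1]
contact_force: [0.9, -0.6, 0.4]
gripper_width: 0.0342
gripper_force: 0.0
```

Request:
apply_moves(
  targets=[
    {"dp": [0,0,0],"yaw": 0},
    {"dp": [0,0,0],"yaw": 0},
    {"dp": [0,0,0],"yaw": 0},
    {"dp": [0,0,0],"yaw": 0},
    {"dp": [0,0,0],"yaw": 0},
    {"dp": [0,0,0],"yaw": 0},
  ],
  grip=1,
  squeeze=10,
)

```text
time_s: 16.53
tcp_pos: [0.5671, 0.0348, 0.117]
eef_rot: [-180.0, -0.0, -43.1]
contact_force: [-0.8, -1.0, 3.5]
gripper_width: 0.0139
gripper_force: 9.8
```

Request:
apply_moves(
  targets=[
    {"dp": [0,0,0],"yaw": -3},
    {"dp": [0,0,0],"yaw": -8},
    {"dp": [0,0,0],"yaw": -13},
    {"dp": [0,0,0],"yaw": -18},
    {"dp": [0,0,0],"yaw": -23},
    {"dp": [0,0,0],"yaw": -28},
    {"dp": [0,0,0],"yaw": -33},
    {"dp": [0,0,0],"yaw": -38},
    {"dp": [0,0,0],"yaw": -43},
    {"dp": [0,0,0],"yaw": -48},
    {"dp": [0,0,0],"yaw": -53},
    {"dp": [0,0,0],"yaw": -58},
    {"dp": [0,0,0],"yaw": -63},
    {"dp": [0,0,0],"yaw": -67},
    {"dp": [0,0,0],"yaw": -70},
    {"dp": [0,0,0],"yaw": -72},
    {"dp": [0,0,0],"yaw": -72},
    {"dp": [0,0,0],"yaw": -72},
  ],
)

```text
time_s: 18.03
tcp_pos: [0.5657, 0.0345, 0.1169]
eef_rot: [179.9, -0.1, -115.1]
contact_force: [-6.9, -0.0, 9.0]
gripper_width: 0.0142
gripper_force: 10.0
```

```bash
python3 -c "
from plant import get_state
s=get_state();print(s['moment'],s['eef_rot'],s['contact_force'])"
```

```text
[ 0.06451183  2.4019992  -0.07491396] [ 1.79911446e+02 -7.69745046e-02 -1.15078115e+02] [-6.94422097e+00 -2.44609684e-03  8.96889235e+00]
```

Request:
apply_moves(
  targets=[
    {"dp": [0,0,0],"yaw": -1},
    {"dp": [0,0,0],"yaw": -2},
    {"dp": [0,0,0],"yaw": -2},
    {"dp": [0,0,0],"yaw": -2},
  ],
)

```text
time_s: 18.37
tcp_pos: [0.5657, 0.0344, 0.1169]
eef_rot: [179.9, -0.1, -117.0]
contact_force: [-5.5, -0.4, 8.5]
gripper_width: 0.0141
gripper_force: 10.1
```

```bash
python3 -c "
from plant import get_state
s=get_state();print(s['moment'],s['eef_rot'],s['contact_force'])"
```

```text
[0.00884112 2.33024449 0.25305632] [ 1.79911768e+02 -9.41246439e-02 -1.17045774e+02] [-5.50351408 -0.37998661  8.48110636]
```

Request:
apply_moves(
  targets=[
    {"dp": [0,0,0],"yaw": 0},
    {"dp": [0,0,0],"yaw": 0},
    {"dp": [0,0,0],"yaw": 0},
    {"dp": [0,0,0],"yaw": 0},
  ],
  grip=0.22,
)

```text
time_s: 18.7
tcp_pos: [0.5671, 0.0349, 0.1164]
eef_rot: [-180.0, 0.0, -117.1]
contact_force: [0.2, 0.0, 0.1]
gripper_width: 0.0325
gripper_force: 0.0
```

Request:
apply_moves(
  targets=[
    {"dp": [0,0,0.01],"yaw": 0},
    {"dp": [0,0,0.03],"yaw": 0},
    {"dp": [0,0,0.06],"yaw": 0},
    {"dp": [0,0,0.1],"yaw": 0},
    {"dp": [0,0,0.14],"yaw": 0},
    {"dp": [-0.03,0,0.16],"yaw": 0},
    {"dp": [-0.06,-0.02,0.16],"yaw": 5},
    {"dp": [-0.09,-0.05,0.16],"yaw": 12},
    {"dp": [-0.11,-0.08,0.16],"yaw": 19},
    {"dp": [-0.12,-0.11,0.16],"yaw": 26},
    {"dp": [-0.12,-0.14,0.16],"yaw": 33},
    {"dp": [-0.12,-0.17,0.16],"yaw": 40},
    {"dp": [-0.12,-0.2,0.16],"yaw": 40},
    {"dp": [-0.12,-0.22,0.16],"yaw": 40},
    {"dp": [-0.12,-0.22,0.16],"yaw": 40},
    {"dp": [-0.12,-0.22,0.16],"yaw": 40},
  ],
)

```text
time_s: 20.03
tcp_pos: [0.4466, -0.1861, 0.277]
eef_rot: [-180.0, -0.0, -77.2]
contact_force: [0.0, 0.2, 0.9]
gripper_width: 0.0342
gripper_force: 0.0
```

```bash
python3 - <<'E'
from h import *
from plant import cams,get_state
s=get_state(); print(s["time_s"],s["contact_force"])
p=np.array([.6700,-.0170]); a=np.radians(-43.1); R=np.array([[np.cos(a),np.sin(a)],[-np.sin(a),np.cos(a)]])
for n in ("top","scene"):
    c=cams.capture(n); np.savez(n+"3.npz",**c); W=cloud(c).reshape(-1,3); L=(W[:,:2]-p)@R.T
    im=c["image"].reshape(-1,3)
    h=W[:,2]-.054+.1228*L[:,1]
    m=(abs(L[:,0])<.048)&(abs(L[:,1])<.22)&(h>.05)&(h<.08)
    print(n,"jar-top hist y(mm):",[(int(b),int(k)) for k,b in zip(*np.histogram(L[m][:,1]*1e3,bins=np.arange(-210,220,10))) if k])
    k=(np.hypot(*(W[:,:2]-[.567,.035]).T)<.03)&(W[:,2]>.112)&(W[:,2]<.124)&(im[:,0]>im[:,2].astype(int)+70)
    if k.sum()>8: print(" bar",cv2.minAreaRect((W[k][:,:2]*1e3).astype(np.float32)))
    # lid (pale) side
    for lo,hi in((-60,20),(20,70),(70,130),(130,200)):
        q=m&(L[:,1]>lo/1e3)&(L[:,1]<hi/1e3)
        if q.sum()>20:
            A=q&(L[:,0]<-.031);B=q&(L[:,0]>.031); print(lo,"x ext",np.percentile(L[q,0],[1,99]),"lidside rgb",im[A].mean(0) if A.any() else 0,"other",im[B].mean(0) if B.any() else 0)
E
```

```text
20.0333 [0.03940006 0.22850931 0.90824024]
top jar-top hist y(mm): [(0, 54), (10, 94), (20, 88), (30, 79), (40, 78), (50, 55), (60, 14), (70, 82), (80, 85), (90, 87), (100, 77), (110, 74), (120, 44), (130, 12), (140, 91), (150, 93), (160, 88), (170, 70), (180, 64), (190, 30)]
 bar ((565.2877197265625, 33.46461486816406), (43.27681350708008, 13.688243865966797), 62.085941314697266)
-60 x ext [-0.0395202   0.04144569] lidside rgb [201.9  179.05 132.8 ] other [107.52941176  88.11764706  52.76470588]
20 x ext [-0.03892424  0.04026162] lidside rgb [221.63888889 204.13888889 151.97222222] other [116.35897436 100.28205128  61.94871795]
70 x ext [-0.0406245   0.03942225] lidside rgb [215.51724138 196.63793103 146.18965517] other [110.1875      91.79166667  53.83333333]
130 x ext [-0.03910934  0.04133788] lidside rgb [216.91836735 198.04081633 146.71428571] other [117.40350877  98.43859649  59.71929825]
scene jar-top hist y(mm): [(0, 10), (10, 49), (20, 63), (30, 70), (40, 74), (50, 71), (60, 25), (70, 24), (80, 60), (90, 71), (100, 74), (110, 74), (120, 63), (130, 11), (140, 42), (150, 71), (160, 77), (170, 77), (180, 63), (190, 61)]
 bar ((563.9512329101562, 38.68037414550781), (42.375736236572266, 14.904862403869629), 63.33443069458008)
-60 x ext [-0.04365864  0.0327942 ] lidside rgb [216.55 199.6  153.75] other [207.  173.5 121. ]
20 x ext [-0.04501257  0.0329423 ] lidside rgb [214.10743802 198.76859504 157.0661157 ] other [204.    166.5   109.625]
70 x ext [-0.04606374  0.03102909] lidside rgb [216.36734694 201.2244898  159.44217687] other [198.25 156.25 103.25]
130 x ext [-0.04459656  0.03289056] lidside rgb [214.76923077 199.17948718 157.58333333] other [214.4 165.4 104.3]
```

```bash
python3 -c "
from plant import r
print(r.close_job())"
```

```text
the job is handed in; nothing more can be done
None
```

Job handed in: both jars were laid in the lane with their lids towards the low rail and waited behind the raised stop. I then turned the knob clockwise to its end, and the cameras show both jars resting in line against the jar at the bottom, at about 20 s of the 72 s allowed.

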